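# Load the gluing press with its second slotted weight

### The job

The mended clay pot is waiting under the dead-weight gluing press: put the second slotted weight on so that the foot comes down on it. Bring the loose weight in sideways, slot first, round the thin neck of the stem, press it down over the bead of the stem until it clicks and stands flush on the weight already there, and turn it so that its slot points to the opposite side from the other weight's slot. The glue is fresh and the plunger gives under your push, so feel your way: never push on the press or its weights with more than about 20 N, leave the pot where it stands and the jar, the tape and the clamp alone.

Things in the scene. Friction and masses are not known exactly. Their poses are not given: they have to be found in the camera images.
- press: Green two-pillar bench press, bolted down. Origin: on the bench top, on the upright axis of plunger and stem; x points from the open front (roughly the robot's side) back to the pillars, z up. Pillars 20 mm thick, 236 mm high at x = 65 mm, y = -78 and +78 mm. A plunger slides in the crosshead between them; its flange on top carries the stem. Weights come on from the front.
- weight_loose: Slotted steel weight lying flat on the bench, right of the press: 62 mm wide, 16 mm thick, about 0.3 kg. Slot 9.5 mm wide, flared to 16 mm at the rim, into a central bore of 18 mm with three spring balls; they meet the stem's bead about 6 mm before it is home and click over it at 7 to 15 N (its own weight is too little). Origin: bore axis, underside; x out through the slot, z up.
- weight_fitted: Slotted steel weight already seated on the flange, the same shape as the loose one (62 mm wide, 16 mm thick). Free to turn on the stem; its slot points more or less to the pillars. Origin: on the bore's axis at the underside; x out through the middle of the slot, z up.
- flange (a point): Centre of the plunger's flange top, at the foot of the stem; 162 mm above the bench with the plunger fully up. The fitted weight stands on it. Moves up and down with the plunger.
- bead (a point): Axis of the stem at its upper bead, 23 mm above the flange (7 mm above the fitted weight's top). The stem is 11 mm thick here (too thick for the slot) with two round beads of 15.6 mm diameter, at 7 and 23 mm above the flange; above 25 mm it tapers to the neck.
- neck (a point): Point on the axis of the stem's thin neck, 38 mm above the flange, 22 mm above the top of the fitted weight. The neck is 6.5 mm thick from 28 to 51 mm above the flange; a weight passes over it by its slot only. Slide a weight on with its underside 13 to 18 mm above the fitted weight's top. Moves with the plunger.
- knob (a point): Top of the steel knob that ends the stem, 60.5 mm above the flange; the knob is 18 mm wide and 9.5 mm high. Moves with the plunger.
- slot_loose (a point): Point at the middle of the loose weight's slot mouth: on the rim (31 mm from its axis), level with its top face.
- slot_fitted (a point): Point at the middle of the fitted weight's slot mouth: on the rim (31 mm from its axis), level with its top face.
- plunger (a joint): How far the plunger with stem and fitted weight has gone down, m (0 = fully up). Spring 0.28 N/mm: with one weight it stands at about 2 to 6 mm and yields under about 2 N more until the sprung foot meets the pot at 10.5 mm; from there 1 mm for each 1.5 N. With both weights it rests at about 10.5 to 12 mm, foot on the pot.
- clay_pot: Small mended clay pot, 64 mm wide and 62 mm high, standing under the foot of the press; origin at the centre of its underside. Must stay where it stands.
- soap_jar: Brown jar with a black lid, 62 mm wide, 86 mm high, on the bench behind the loose weight; origin at the centre of its underside. Bystander.
- tape_roll: Roll of masking tape lying flat, 105 mm wide, 25 mm high, at the right behind the vice; origin at the centre of its underside. Bystander.
- clamp: Small red G-clamp lying flat, about 124 x 144 x 19 mm, to the left of the press; origin at the centre of its underside. Bystander.
Things that resemble listed ones, but are neither listed nor needed, are in the scene too. Leave any black or blue look-alike of the weight_loose alone.

How it is judged (in metres and radians):
On the way, in this order (a step that is already met when the one before it is completed fails the run):
1. the loose weight is round the neck of the stem, above the bead (horizontal distance between weight_loose and neck below 0.005 m and z of weight_loose in the frame of weight_fitted above 0.0255 m and z of weight_loose in the frame of neck below 0 m), for 0.05 s.
2. the loose weight has snapped down over the bead and stands on the fitted weight (horizontal distance between weight_loose and weight_fitted below 0.005 m and z of weight_loose in the frame of weight_fitted below 0.0185 m), for 0.1 s.
At the end, for the whole second after the job is handed in: The loose weight lies level and flush on the fitted one (gap under 2.5 mm, axes within 5 mm of each other and of the stem), its slot within about 40 degrees of opposite to the other slot, the plunger at least 9.5 mm down, foot on the pot, all at rest (all of step 2 and z of weight_loose in the frame of weight_fitted above 0.014 m and horizontal distance between weight_loose and neck below 0.005 m and x of slot_loose in the frame of weight_fitted below -0.0235 m and angle between weight_loose's own z axis and vertical below 0.06 rad and value of joint plunger above 0.0095 m and linear speed of weight_loose below 0.01 m/s and angular speed of weight_loose below 0.1 rad/s); the robot touches nothing.
It fails at once if the press or the fitted weight is pushed with more than 24 N through the loose weight (contact force between weight_loose and press above 24 N or contact force between weight_loose and weight_fitted above 24 N).
It fails at once if the gripper pushes on the press or the fitted weight with more than 24 N (contact force between the fingers and press above 24 N or contact force between the fingers and weight_fitted above 24 N).
It fails at once if the jar, the tape or the clamp is moved by more than 20 mm (distance of any of soap_jar, tape_roll, clamp from where it was at the start of the episode above 0.02 m).
It fails at once if the pot is shifted by more than 10 mm (distance of clay_pot from where it was at the start of the episode above 0.01 m).
It also fails if it takes over 64 s, if anything falls off the work surface, if the arm or the gripper's body presses on something with over 40 N, if the wrist force passes 120 N, or if a joint passes its speed limit or range.

### The arm

A 6-joint arm with a two-finger parallel gripper is mounted at the origin on a cart in front of the work surface, level with it; the furniture and walls round the work are solid. World frame = base frame: x ahead of the robot, y to its left, z up, the work surface at z = 0. Lengths are in mm, angles in rad, forces in N, time in s.
With the tool pointing down it reaches from about 275 to 1000 mm from the base axis. Payload 8.4 kg.
Tool frame: the origin (TCP) lies between the finger pads; the fingertips stand r.finger_overhang ahead of it and the grasp point (between the pads) is the TCP (r.finger_overhang is the distance from the TCP to the fingertips, in mm); z points along the fingers, y is the line along which they close (so a half turn about z gives the same grasp; the last joint's range is limited). The gripper opens to 85 mm and grips with 20 to 120 N. Pads are 22 mm wide; open, the fingers measure 114 mm over their backs; the gripper's body (76 mm by 85 mm) begins 54 mm behind the grasp point. The pads swing forward as they close: fully open they stand 13 mm farther back than shut.
Start: joints at [1.341, 0.353, 1.633, -0, 1.155, -0.002], TCP at [141.145, 608.856, 224.281] pointing down, gripper open.
Joint ranges: [-2.63, 2.63], [-0.92, 2.1], [0.06, 2.66], [-1.3, 4.44], [0, 2.69], [-3.02, 3.02]. Speed limits (rad/s): [2.22, 2.22, 2.79, 3.14, 3.14, 3.14].

### API

Orientations are given as [roll, pitch, yaw] about the fixed x, y, z axes, in that order (R = Rz(yaw) Ry(pitch) Rx(roll)).
In Python, from rig import r, cams, sign_off gives the robot as it stands.
- The arm moves only by the shell command python3 -m crank 'ROWS' [FORCE]. ROWS is JSON, a list of rows, each a list of 7 numbers: the shift along the tool's x, y, z in m, then the turn, a rotation vector about the tool's x, y, z in rad, then the closure, from 0 (fully open) to 1 (shut). In form: [[dx, dy, dz, ax, ay, az, gripper], ...]. A call has 1 to 5 rows; each row is the pose to reach, as a shift and turn from the pose commanded when the call began, along the tool's axes at that moment; what a row does not reach only later rows make up. A row lasts 1/10 s, in which the tool goes at most 50 mm and 8.59 degrees, less where a joint would pass 70% of its speed; a pose out of reach is approached as far as the arm can. A call with a gripper value outside its range is refused whole. The fingers move at their own pace and stop on an object; FORCE is the grip in N (left out, the last holds). Time passes only in rows, so rows that repeat a pose let the fingers close. It gives the time, the measured TCP pose, the force, the opening and the grip force at its end, in the units of the state.
- r.sense(): the state, without advancing time (a new reading comes with each control period).
- cams.grab_frame(name): name is "scene" or "top" or "wrist"; returns a dict with "image" (400x640x3 uint8, red, green, blue), "fx", "fy", "cx", "cy" (pixels), "position" and "orientation" of the camera in the world. Camera axes: x right, y down, z forward; pixel columns grow to the right and rows downward; lengths in mm; the calibration is good to about 2 mm. The wrist camera is an equidistant fisheye: a pixel r from the principal point sees the ray r / f radians off the axis. A picture is of the moment at which its call begins. There is no depth.
- sign_off(): hands the job in; it is judged then, once.
The state is a dict: "clock": time; "qpos": joint angles; "qvel": joint speeds; "joint_efforts": joint torques, N m; "eef_pos": TCP position; "tcp_rot": TCP orientation; "contact_force": force on the tool from outside, world axes, zero at the start; "wrist_torque": the same for the moment, N m; "opening": opening from 0.0 (shut) to 1.0 (fully open); "grasp_force": force on a finger pad.
Only numpy, scipy, OpenCV 4.12 (cv2) and the standard library are available. Lean on these libraries where they do the work, as an engineer would, in place of code of your own. Each camera call takes 0.05 s, during which the arm holds its last target. There are 200 camera calls.

## Working session

There is one attempt and no reset: what is moved stays moved. The work goes in short steps, Python scripts to look and compute and a shell command to move; the robot and the scene stay as the last step left them, time stands still between calls to the robot, and variables do not carry over. Pictures are saved under pics/ and viewed, at most 10 in all, crops included, and the job is handed in when it is done.

```bash
mkdir -p pics; ls
python3 - <<'E'
from rig import r,cams
import cv2,json
print(r.sense(), r.finger_overhang)
for n in ["scene","top"]:
    f=cams.grab_frame(n); cv2.imwrite(f"pics/{n}0.png",f["image"][:,:,::-1])
    print(n,{k:v for k,v in f.items() if k!="image"})
E
```

```text
pics
{'clock': 0.0, 'qpos': array([ 1.34058436e+00,  3.53619391e-01,  1.63414003e+00,  2.76914306e-05,
        1.15520492e+00, -2.40318105e-03]), 'qvel': array([-8.16600114e-04, -1.90502143e-03, -4.89755708e-04, -2.64502479e-05,
       -2.95196054e-04, -1.40677270e-03]), 'joint_efforts': array([ 2.33353407e-03, -6.05239463e+01, -3.42077708e+01,  3.71659207e-04,
        9.10227187e-03,  1.07813509e-05]), 'eef_pos': array([141.03385583, 608.37755964, 223.5771263 ]), 'tcp_rot': array([-3.14022103e+00, -2.86152527e-05,  2.91377265e+00]), 'contact_force': array([-0.40054052, -0.11094529,  0.51742135]), 'wrist_torque': array([ 0.0562984 ,  0.03530036, -0.00928442]), 'grasp_force': 0.0, 'opening': 0.996574910408185} 19.0
scene {'fx': 500.3976341582976, 'fy': 500.3976341582976, 'cx': 330.51549846125397, 'cy': 198.09436235499246, 'position': array([-197.5672014, -995.3189042,  756.7911524]), 'orientation': array([-1.98160034, -0.00962032, -0.56796653])}
top {'fx': 478.1598561531256, 'fy': 478.1598561531256, 'cx': 319.44284089248134, 'cy': 201.8261455061544, 'position': array([ 295.3738061 ,  232.47796201, 1460.93629073]), 'orientation': array([-2.93604135e+00,  2.57555191e-03, -1.58708677e+00])}
```

View pics/scene0.png

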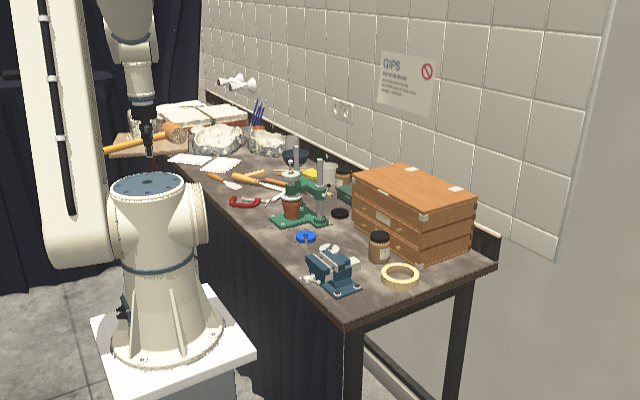

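View pics/top0.png

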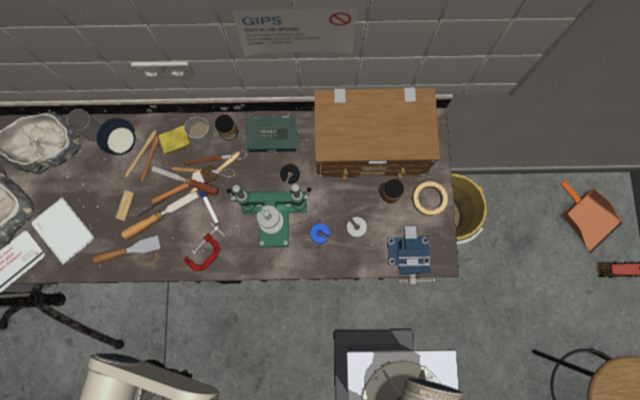

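The scene view shows the press at about (300,200), with the loose weight hidden behind the vice. In the top view the press is at about (270,215), the steel loose weight at (357,227), the blue decoy at (319,233), the jar at (391,190) and the vice at (410,250). Next I'll crop both views larger.

```bash
cat > h.py <<'E'
import numpy as np,cv2
from scipy.spatial.transform import Rotation as R
from rig import r,cams
def rot(o): return R.from_euler('xyz',o).as_matrix()
def ray(f,u,v):
    d=np.array([(u-f["cx"])/f["fx"],(v-f["cy"])/f["fy"],1.])
    return rot(f["orientation"])@d
def fish(f,u,v):
    a=np.array([(u-f["cx"])/f["fx"],(v-f["cy"])/f["fy"]]);t=np.linalg.norm(a)
    d=np.r_[a/t*np.sin(t),np.cos(t)] if t>0 else np.array([0,0,1.])
    return rot(f["orientation"])@d
def onz(f,u,v,z,k=ray):
    d=k(f,u,v);p=np.array(f["position"]);return p+d*(z-p[2])/d[2]
def proj(f,P,fe=False):
    c=rot(f["orientation"]).T@(np.array(P,float)-f["position"])
    if fe:
        n=np.hypot(c[0],c[1]);t=np.arctan2(n,c[2]);s=c[:2]/max(n,1e-9)*t
    else: s=c[:2]/c[2]
    return np.array([f["cx"]+f["fx"]*s[0],f["cy"]+f["fy"]*s[1]])
def crop(im,x0,y0,w,h,s): return cv2.resize(im[y0:y0+h,x0:x0+w,::-1],None,fx=s,fy=s,interpolation=cv2.INTER_CUBIC)
E
python3 - <<'E'
from h import *
a=cams.grab_frame("top");b=cams.grab_frame("scene")
x=crop(a["image"],225,170,160,90,5)
y=crop(b["image"],260,130,100,110,5)
cv2.imwrite("pics/c1.png",x)
y=crop(b["image"],255,140,110,80,7)
cv2.imwrite("pics/c2.png",y)
for u,v in [(357,227),(319,233),(410,255),(391,190)]: print(onz(a,u,v,16))
E
```

```text
[516.23880397 117.93452107  16.        ]
[499.71381552 234.21973226  16.        ]
[428.29502329 -39.07269094  16.        ]
[630.38852412   8.76762489  16.        ]
```

View pics/c1.png

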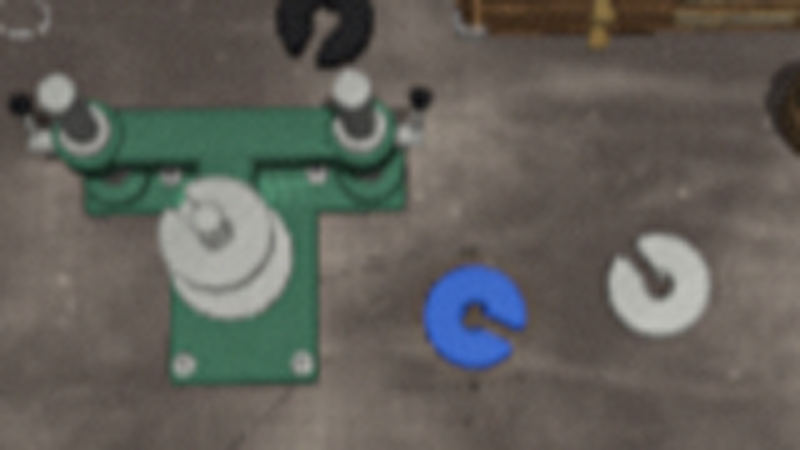

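View pics/c2.png

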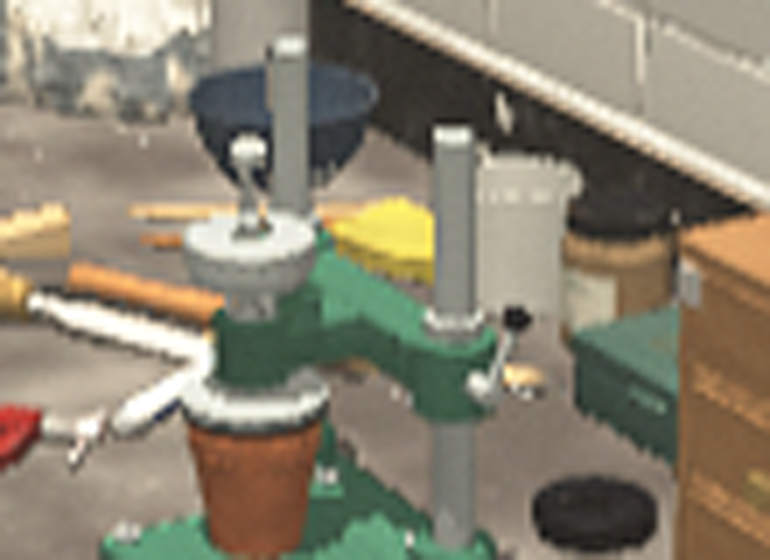

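The top crop shows the loose weight centred at crop (659,285), slot mouth up-left at about (623,250). The fitted weight's top is centred near (215,233), with its slot up-left near (185,192) and the knob at (209,213). The pillar tops are at (57,93) and (351,88). In the scene crop the knob top is at (249,143).

Run:
```python
from h import *
a=cams.grab_frame("top");b=cams.grab_frame("scene")
T=lambda u,v:(225+u/5,170+v/5)
S=lambda u,v:(255+u/7,140+v/7)
for n,p,z in [("loose",(659,285),16),("mouth",(623,250),16),("fit",(215,233),174),("fmouth",(185,192),174),("knob",(209,213),216),("pilL",(57,93),236),("pilR",(351,88),236),("baseFL",(172,383),8),("baseFR",(318,383),8)]:
    print(n,onz(a,*T(*p),z).round(1))
print("knob scene",onz(b,*S(249,140),218).round(1),"fit scene",onz(b,*S(251,240),174).round(1))
print(r.sense()["eef_pos"])
f=cams.grab_frame("wrist");print({k:v for k,v in f.items() if k!="image"})
```

```text
loose [516.2 118.5  16. ]
mouth [538.3 139.9  16. ]
fit [524.8 372.6 174. ]
fmouth [548.  389.2 174. ]
knob [528.2 371.3 216. ]
pilL [590.  449.5 236. ]
pilR [590.1 294.7 236. ]
baseFL [462.1 416.4   8. ]
baseFR [460.7 327.5   8. ]
knob scene [528.2 374.4 218. ] fit scene [520.9 361.1 174. ]
[141.10676277 608.72778139 224.05833385]
{'fx': 309.70691628693146, 'fy': 309.70691628693146, 'cx': 317.51701621957864, 'cy': 195.97703099033293, 'position': array([ 67.11939869, 625.69197164, 373.08589277]), 'orientation': array([2.83857831e+00, 3.57315980e-04, 1.34140778e+00])}
```

```bash
cat >> h.py <<'E'
def to(x,y,z,psi):
    s=r.sense();R0=rot(s["tcp_rot"]);d=R0.T@(np.array([x,y,z])-s["eef_pos"])/1000
    w=R.from_matrix(R0.T@rot([np.pi,0,psi])).as_rotvec()
    print("shift",d.round(4),"turn",w.round(3),"| eef",s["eef_pos"].round(1),"rot",s["tcp_rot"].round(3),"F",s["contact_force"].round(1),"q",s["qpos"].round(2),"t",round(s["clock"],2),"open",round(s["opening"],3))
E
python3 -c "
from h import *
to(516,118.5,170,0.77)"
```

```text
shift [-0.4759 -0.3929  0.0542] turn [-0.     0.     2.144] | eef [141.1 608.8 224.1] rot [-3.141 -0.     2.914] F [-0.3  0.  -0. ] q [ 1.34  0.35  1.63  0.    1.16 -0.  ] t 0.35 open 1.003
```

```bash
python3 -m crank '[[-0.476,-0.393,0.02,0,0,2.144,0],[-0.476,-0.393,0.02,0,0,2.144,0],[-0.476,-0.393,0.02,0,0,2.144,0],[-0.476,-0.393,0.02,0,0,2.144,0],[-0.476,-0.393,0.02,0,0,2.144,0]]'; python3 -c "
from h import *
to(516,118.5,170,0.77)"
```

```text
clock: 0.85
eef_pos: [293.7, 408.8, 216.3]
tcp_rot: [3.141, -0.0, 2.158]
contact_force: [1.9, 0.7, -0.1]
opening: 1.002
grasp_force: 0.0
shift [-0.3648  0.0242  0.0463] turn [ 0.    -0.     1.388] | eef [293.7 408.8 216.3] rot [ 3.141 -0.     2.158] F [ 1.9  0.7 -0.1] q [ 0.94  0.17  1.9  -0.    1.07  0.36] t 0.85 open 1.002
```

```bash
python3 -m crank '[[-0.365,0.024,0.046,0,0,1.388,0],[-0.365,0.024,0.046,0,0,1.388,0],[-0.365,0.024,0.046,0,0,1.388,0],[-0.365,0.024,0.046,0,0,1.388,0],[-0.365,0.024,0.046,0,0,1.388,0]]'; python3 -c "
from h import *
to(516,118.5,150,0.77)"
```

```text
clock: 1.35
eef_pos: [445.8, 212.5, 185.1]
tcp_rot: [3.141, -0.0, 1.408]
contact_force: [0.8, 1.0, 1.2]
opening: 0.997
grasp_force: 0.0
shift [-0.0813  0.0845  0.0351] turn [ 0.    -0.001  0.638] | eef [445.8 212.5 185.1] rot [ 3.141 -0.     1.408] F [0.8 1.  1.2] q [0.44 0.19 1.95 0.   1.   0.6 ] t 1.35 open 0.997
```

```bash
python3 -m crank '[[-0.081,0.085,0.035,0,0,0.638,0],[-0.081,0.085,0.035,0,0,0.638,0],[-0.081,0.085,0.035,0,0,0.638,0],[-0.081,0.085,0.035,0,0,0.638,0],[-0.081,0.085,0.035,0,0,0.638,0]]'
python3 - <<'E'
from h import *
to(516,118.5,150,0.77)
f=cams.grab_frame("wrist")
p=proj(f,[516,118.5,16],True);print("pred",p,f["position"])
x0,y0=int(p[0])-100,int(p[1])-75
x0=min(max(x0,0),440);y0=min(max(y0,0),250);print(x0,y0)
cv2.imwrite("pics/w1.png",crop(f["image"],x0,y0,200,150,4))
import pickle;pickle.dump(f,open("w1.pkl","wb"))
E
```

```text
clock: 1.85
eef_pos: [516.4, 119.9, 149.6]
tcp_rot: [-3.141, 0.001, 0.768]
contact_force: [0.5, 0.8, -0.5]
opening: 1.0
grasp_force: 0.0
shift [-0.0012  0.0007 -0.0004] turn [-0.     0.001 -0.002] | eef [516.4 119.9 149.6] rot [-3.141e+00  1.000e-03  7.680e-01] F [ 0.5  0.8 -0.5] q [0.23 0.3  1.91 0.   0.94 1.03] t 1.85 open 1.0
pred [318.0572517  184.92156811] [571.53255294 172.5621409  298.56951473]
218 109
```

View pics/w1.png

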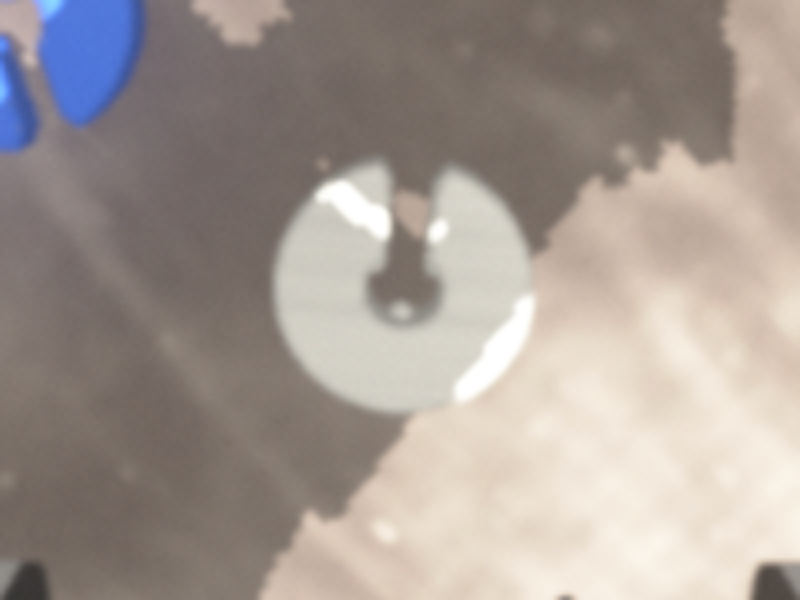

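The wrist crop shows the weight's top face centred at about (403,285) and its slot mouth at about (413,165), so the slot points nearly straight up the image.

Run:
```python
from h import *
import pickle
f=pickle.load(open("w1.pkl","rb"))
T=lambda u,v:(218+u/4,109+v/4)
c=onz(f,*T(403,285),16,fish);m=onz(f,*T(413,165),16,fish);d=m-c
psi=np.arctan2(d[1],d[0]);print(c,np.linalg.norm(d),psi)
to(c[0],c[1],60,psi)
```

```text
[519.73839405 121.19843885  16.        ] 28.662443658078626 0.6873253217432352
shift [0.0032 0.0018 0.0897] turn [-0.     0.     0.083] | eef [516.2 120.3 149.7] rot [-3.141  0.     0.77 ] F [-0.2  0.1  0.5] q [0.23 0.29 1.91 0.   0.94 1.03] t 1.9 open 1.001
```

```bash
python3 -m crank '[[0.0025,0.001,0.05,0,0,0.083,0.15],[0.0025,0.001,0.09,0,0,0.083,0.15],[0.0025,0.001,0.12,0,0,0.083,0.15],[0.0025,0.001,0.125,0,0,0.083,0.15],[0.0025,0.001,0.125,0,0,0.083,0.15]]' 60; python3 -c "
from h import *
to(518.5,120.5,20,0.687)"
```

```text
clock: 2.4
eef_pos: [518.1, 122.0, 24.7]
tcp_rot: [-3.141, 0.001, 0.694]
contact_force: [-0.0, 0.3, 0.7]
opening: 0.85
grasp_force: 0.0
shift [-0.0006  0.0014  0.0047] turn [-0.001  0.002  0.007] | eef [518.1 122.   24.7] rot [-3.141e+00  1.000e-03  6.940e-01] F [-0.   0.3  0.7] q [ 0.23  0.49  1.97 -0.    0.68  1.11] t 2.4 open 0.85
```

```bash
python3 -m crank '[[0,0,0.002,0,0,0,0.15],[0,0,0.004,0,0,0,0.15]]'
```

```text
clock: 2.6
eef_pos: [519.9, 122.3, 22.6]
tcp_rot: [3.14, -0.003, 0.693]
contact_force: [-0.4, -0.2, 0.6]
opening: 0.848
grasp_force: 0.0
```

```bash
python3 -m crank '[[0,0,0.002,0,0,0,0.15],[0,0,0.003,0,0,0,0.15]]'
```

```text
clock: 2.8
eef_pos: [519.0, 122.0, 18.6]
tcp_rot: [3.141, -0.001, 0.693]
contact_force: [-0.1, 0.4, 0.4]
opening: 0.853
grasp_force: 0.0
```

```bash
python3 -m crank '[[0,0,0.002,0,0,0,0.15],[0,0,0.003,0,0,0,0.15]]';  python3 -m crank '[[0,0,0.001,0,0,0,0.15],[0,0,0.002,0,0,0,0.15],[0,0,0.002,0,0,0,0.15]]'
```

```text
clock: 3.0
eef_pos: [518.5, 122.0, 15.0]
tcp_rot: [3.142, -0.0, 0.693]
contact_force: [0.2, -0.9, 0.4]
opening: 0.849
grasp_force: 0.0
clock: 3.3
eef_pos: [518.4, 121.9, 12.8]
tcp_rot: [-3.141, 0.0, 0.693]
contact_force: [-0.0, -0.5, 0.8]
opening: 0.852
grasp_force: 0.0
```

```bash
python3 -m crank '[[0,0,-0.003,0,0,0,0.15],[0,0,-0.003,0,0,0,0.4],[0,0,-0.003,0,0,0,0.6],[0,0,-0.003,0,0,0,0.6],[0,0,-0.003,0,0,0,0.6]]' 60; python3 -m crank '[[0,0,0,0,0,0,0.6],[0,0,-0.02,0,0,0,0.6],[0,0,-0.05,0,0,0,0.6],[0,0,-0.08,0,0,0,0.6],[0,0,-0.08,0,0,0,0.6]]'
```

```text
clock: 3.8
eef_pos: [518.5, 121.9, 16.0]
tcp_rot: [-3.142, 0.0, 0.693]
contact_force: [0.7, -0.4, -0.4]
opening: 0.399
grasp_force: 0.0
clock: 4.3
eef_pos: [521.0, 122.6, 99.5]
tcp_rot: [3.139, -0.005, 0.693]
contact_force: [-0.0, 0.3, -0.4]
opening: 0.398
grasp_force: 0.0
```

Run:
```python
from h import *
f=cams.grab_frame("wrist")
print(proj(f,[518.5,121,16],True), proj(f,r.sense()["eef_pos"],True))
cv2.imwrite("pics/w2.png",f["image"][:,:,::-1])
import pickle;pickle.dump(f,open("w2.pkl","wb"))
```

```text
[316.35380507 204.34770863] [316.07937149 248.79088105]
```

View pics/w2.png

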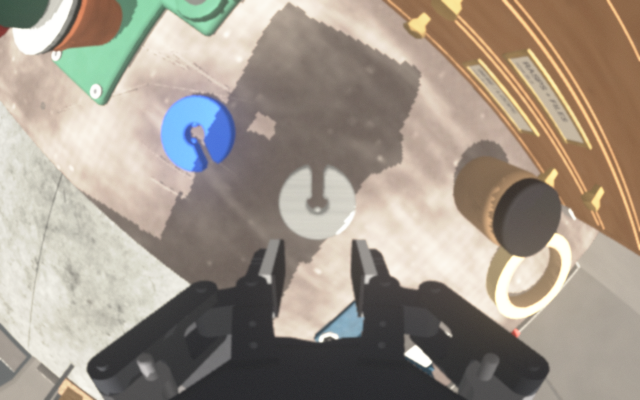

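The weight lies undisturbed at (318,203), slot straight up. The fingers closed above it, with tips at about (272,242) and (361,242). Now I'll work out the tip overhang from this picture.

Run:
```python
from h import *
import pickle
f=pickle.load(open("w2.pkl","rb"));s=r.sense();M=rot(s["tcp_rot"])
for h in (-15,-10,-5,0,5,10,15,19):
  print(h,proj(f,s["eef_pos"]+M@[0,17,h],True).round(0),proj(f,s["eef_pos"]+M@[11,17,h],True).round(0),proj(f,s["eef_pos"]+M@[11,-17,h],True).round(0))
a=onz(f,317.5,203,16,fish);b=onz(f,319,166,16,fish);print(a,b,np.arctan2(*(b-a)[1::-1]))
to(a[0],a[1],30,0.687)
```

```text
-15 [350. 262.] [351. 242.] [281. 243.]
-10 [349. 257.] [350. 238.] [282. 238.]
-5 [348. 253.] [349. 234.] [283. 234.]
0 [347. 249.] [348. 230.] [284. 230.]
5 [346. 245.] [347. 227.] [285. 227.]
10 [346. 241.] [346. 223.] [286. 223.]
15 [345. 237.] [346. 220.] [287. 220.]
19 [344. 234.] [345. 217.] [287. 217.]
[519.94749411 121.01697182  16.        ] [543.68159175 139.16059313  16.        ] 0.6526875515443842
shift [-0.0011  0.0009  0.0678] turn [ 0.002 -0.004  0.006] | eef [519.9 122.3  97.8] rot [ 3.14  -0.004  0.693] F [-0.4 -0.1 -1. ] q [0.23 0.37 1.94 0.   0.83 1.11] t 4.35 open 0.4
```

```bash
python3 -m crank '[[-0.001,0.001,0.03,0,0,0.02,0.15],[-0.001,0.001,0.07,0,0,0.02,0.15],[-0.001,0.001,0.083,0,0,0.02,0.15],[-0.001,0.001,0.087,0,0,0.02,0.15],[-0.001,0.001,0.088,0,0,0.02,0.15]]' 60; python3 -m crank '[[0,0,0.001,0,0,0,0.15],[0,0,0.002,0,0,0,0.15],[0,0,0.002,0,0,0,0.15]]';python3 -m crank '[[0,0,0.001,0,0,0,0.15],[0,0,0.002,0,0,0,0.15],[0,0,0.002,0,0,0,0.15]]'
```

```text
clock: 4.85
eef_pos: [518.2, 120.5, 7.8]
tcp_rot: [-3.141, 0.001, 0.673]
contact_force: [0.7, 0.0, 0.4]
opening: 0.848
grasp_force: 0.0
clock: 5.15
eef_pos: [519.0, 120.7, 6.8]
tcp_rot: [3.141, -0.001, 0.673]
contact_force: [0.7, 0.3, -0.1]
opening: 0.85
grasp_force: 0.0
clock: 5.45
eef_pos: [518.4, 120.6, 4.0]
tcp_rot: [3.142, -0.0, 0.673]
contact_force: [0.1, 0.4, -1.0]
opening: 0.852
grasp_force: 0.0
```

```bash
python3 -m crank '[[0,0,0,0,0,0,0.25],[0,0,0,0,0,0,0.35],[0,0,0,0,0,0,0.35]]' 40
```

```text
clock: 5.75
eef_pos: [518.7, 120.6, 4.9]
tcp_rot: [3.141, -0.0, 0.673]
contact_force: [-3.8, -0.5, 13.2]
opening: 0.653
grasp_force: 6.3
```

```bash
python3 -m crank '[[0,0,-0.002,0,0,0,0.15],[0,0,0.0,0,0,0,0.15],[0.001,0,0.005,0,0,0,0.15],[0.001,0,0.009,0,0,0,0.15],[0.001,0,0.010,0,0,0,0.15]]' 60;  python3 -m crank '[[0,0,0,0,0,0,0.15],[0,0,0,0,0,0,0.4],[0,0,0,0,0,0,0.6],[0,0,0,0,0,0,0.6]]' 60; python3 -c "
from h import *
to(519,121,-6,.673)"
```

```text
clock: 6.25
eef_pos: [518.6, 121.1, -6.9]
tcp_rot: [-3.141, 0.001, 0.673]
contact_force: [0.5, -0.5, 0.9]
opening: 0.847
grasp_force: 0.0
clock: 6.65
eef_pos: [519.0, 121.2, -5.4]
tcp_rot: [-3.141, 0.0, 0.673]
contact_force: [-2.5, -0.2, 7.9]
opening: 0.692
grasp_force: 62.9
shift [-0.0001  0.0002  0.0006] turn [-0.  0. -0.] | eef [519.  121.2  -5.4] rot [-3.141  0.     0.673] F [-2.5 -0.2  7.9] q [0.23 0.54 1.98 0.   0.62 1.12] t 6.65 open 0.692
```

```bash
python3 -m crank '[[0,0,-0.01,0,0,0,0.6],[0,0,-0.05,0,0,0,0.6],[0,0,-0.1,0,0,0,0.6],[0,0,-0.15,0,0,0,0.6],[0,0,-0.19,0,0,0,0.6]]' 60
python3 - <<'E'
from h import *
s=r.sense();print(s["eef_pos"],s["grasp_force"],s["opening"],s["contact_force"])
f=cams.grab_frame("wrist")
p=proj(f,s["eef_pos"],True);print(p)
cv2.imwrite("pics/w3.png",crop(f["image"],217,150,200,150,4))
import pickle;pickle.dump((f,s),open("w3.pkl","wb"))
E
```

```text
clock: 7.15
eef_pos: [519.3, 121.2, 187.3]
tcp_rot: [3.141, -0.002, 0.673]
contact_force: [1.2, 0.9, -3.0]
opening: 0.693
grasp_force: 66.8
[519.34139383 121.17762267 187.29108454] 66.76815139129758 0.69315273703004 [ 1.19229698  0.85407493 -2.98598197]
[317.03724685 248.63651973]
```

View pics/w3.png

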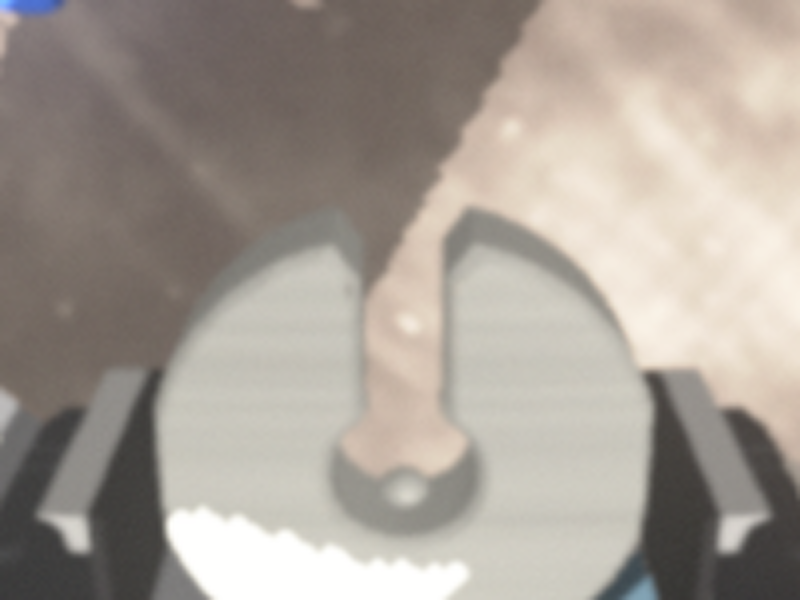

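The weight is held level. Its bore is centred near crop (407,472) and the slot mouth near (407,248), pointing straight up the image.

Run:
```python
from h import *
import pickle
f,s=pickle.load(open("w3.pkl","rb"));M=rot(s["tcp_rot"])
zt=s["eef_pos"][2]+5.4+16
T=lambda u,v:(217+u/4,150+v/4)
for u,v in [(407,472),(407,537),(330,472),(483,472),(407,248),(334,246),(480,246),(155,410),(655,410)]:
    p=onz(f,*T(u,v),zt,fish); print((u,v),(M.T@(p-s["eef_pos"])).round(1))
to(430,372,240,0)
```

```text
(407, 472) [  0.5   0.8 -21.4]
(407, 537) [ -8.8   0.8 -21.4]
(330, 472) [  0.5  -8.3 -21.4]
(483, 472) [  0.5   9.9 -21.4]
(407, 248) [ 29.    0.8 -21.3]
(334, 246) [ 29.2  -7.2 -21.4]
(480, 246) [ 29.2   8.9 -21.3]
(155, 410) [  8.6 -28.8 -21.4]
(655, 410) [  8.4  30.  -21.4]
shift [ 0.0839 -0.2531 -0.0472] turn [ 0.001 -0.01   0.673] | eef [522.5 121.9 193.2] rot [ 3.137 -0.009  0.673] F [3.6 0.3 3.1] q [ 0.23  0.24  1.86 -0.    1.03  1.12] t 7.2 open 0.689
```

```bash
python3 -m crank '[[0.084,-0.253,-0.007,0,-0.01,0.673,0.6],[0.084,-0.253,-0.007,0,-0.01,0.673,0.6],[0.084,-0.253,-0.007,0,-0.01,0.673,0.6],[0.084,-0.253,-0.007,0,-0.01,0.673,0.6],[0.084,-0.253,-0.007,0,-0.01,0.673,0.6]]'; python3 -c "
from h import *
to(430,371.5,190,0)"
```

```text
clock: 7.7
eef_pos: [438.7, 339.2, 190.3]
tcp_rot: [3.138, 0.009, -0.006]
contact_force: [0.1, 1.1, -3.8]
opening: 0.686
grasp_force: 66.8
shift [-0.0089 -0.0323  0.0002] turn [ 0.004  0.009 -0.006] | eef [438.7 339.2 190.3] rot [ 3.138  0.009 -0.006] F [ 0.1  1.1 -3.8] q [0.65 0.29 1.81 0.   1.05 2.23] t 7.7 open 0.686
```

```bash
python3 -m crank '[[-0.005,-0.032,0.004,0,0,-0.006,0.6],[-0.005,-0.032,0.004,0,0,-0.006,0.6],[-0.005,-0.032,0.004,0,0,-0.006,0.6],[-0.005,-0.032,0.004,0,0,-0.006,0.6]]'
python3 - <<'E'
from h import *
s=r.sense()
f=cams.grab_frame("wrist")
print(proj(f,s["eef_pos"],True),[proj(f,[526,372,z],True).round() for z in (158,174,218)])
cv2.imwrite("pics/w4.png",crop(f["image"],217,75,200,150,4))
import pickle;pickle.dump((f,s,cams.grab_frame("scene"),cams.grab_frame("top")),open("w4.pkl","wb"))
to(430,371.5,186,0)
E
```

```text
clock: 8.1
eef_pos: [434.5, 369.0, 185.8]
tcp_rot: [3.138, 0.01, 0.006]
contact_force: [-0.6, 0.0, -2.6]
opening: 0.691
grasp_force: 66.8
[317.24466199 249.04186314] [array([312.,  75.]), array([312.,  73.]), array([310.,  63.])]
shift [-0.005  -0.0025  0.0001] turn [0.003 0.009 0.004] | eef [435.  369.  186.1] rot [3.138 0.009 0.004] F [ 0.5 -0.1 -2.9] q [0.7  0.31 1.78 0.   1.05 2.26] t 8.25 open 0.692
```

View pics/w4.png

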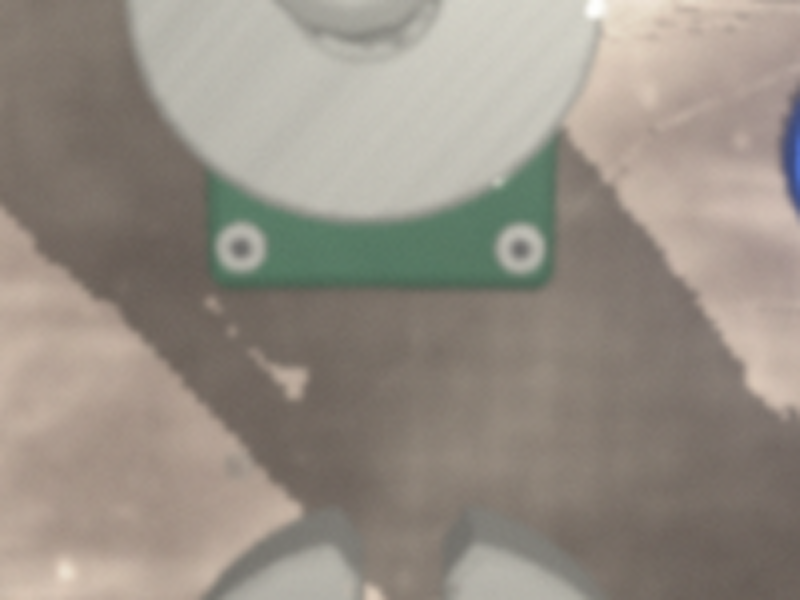

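The view shows the fitted weight's near rim at crop (365,219), its sides at about 130 and 600, and the knob partly cut off near (357,10). I'll save a composite that includes the knob.

Run:
```python
from h import *
import pickle
f,s,sc,tp=pickle.load(open("w4.pkl","rb"))
A=crop(f["image"],247,20,133,100,3)   # 399x300
p=proj(sc,[505,372,185]).astype(int);q=proj(tp,[505,372,185]).astype(int);print(p,q)
B=crop(sc["image"],p[0]-40,p[1]-30,80,60,5);C=crop(tp["image"],q[0]-40,q[1]-30,80,60,5)
im=np.zeros((600,800,3),np.uint8);im[:300,:399]=A;im[:300,400:]=B;im[300:,:400]=C
D=crop(f["image"],285,40,50,37,8);im[300:596,400:]=D
cv2.imwrite("pics/m.png",im)
```

```text
[284 171] [267 223]
```

View pics/m.png

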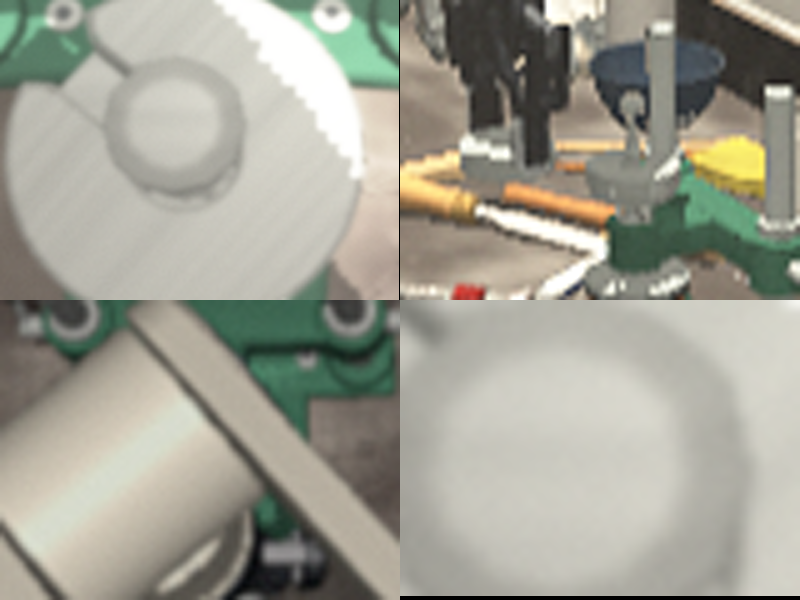

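Panel A (wrist) has the knob centred at (176,125), 138 px wide. The fitted weight spans columns 5 to 362 and its slot mouth is near (76,64), so the slot is turned about 50° left of the pillar direction.

Run:
```python
from h import *
import pickle
f,s,sc,tp=pickle.load(open("w4.pkl","rb"));M=rot(s["tcp_rot"]);print(f["position"],s["eef_pos"])
A=lambda u,v:(247+u/3,20+v/3)
for z in (206,210,214,218):
    k=onz(f,*A(176,125),z,fish);l=onz(f,*A(107,125),z,fish);q=onz(f,*A(245,125),z,fish);print(z,k.round(1),np.linalg.norm(l-q).round(1))
for z in (170,173,176):
    l=onz(f,*A(5,151),z,fish);q=onz(f,*A(362,151),z,fish);b=onz(f,*A(183,329),z,fish);m=onz(f,*A(76,64),z,fish)
    c=(l+q)/2;c[0]=b[0]+31;d=m-c;print(z,c.round(1),np.linalg.norm(l-q).round(1),np.hypot(*d[:2]).round(1),np.arctan2(d[1],d[0]).round(2))
# scene: knob top & foot rim
B=lambda u,v:(244+(u-400)/5,141+v/5)
K=np.array([527,372.])
for z in (212,215,218,221): print("scene knob top",z,proj(sc,[527,372,z]).round(1), "seen",np.round(B(632,95),1))
for z in (170,173,176): print("weight back/front",z,proj(sc,[527,372,z]).round(1),"front",proj(sc,[527-31*np.sin(.55)*0+0,372,z]).round(1))
```

```text
[512.45815306 369.78462838 334.15535667] [434.50937322 369.03463515 185.84953841]
206 [528.1 374.1 206. ] 18.6
210 [527.6 374.  210. ] 18.1
214 [527.1 373.9 214. ] 17.5
218 [526.6 373.7 218. ] 16.9
170 [527.2 374.2 170. ] 62.4 25.0 0.84
173 [527.5 374.1 173. ] 61.3 24.2 0.86
176 [527.8 374.  176. ] 60.1 23.3 0.87
scene knob top 212 [290.7 162. ] seen [290.4 160. ]
scene knob top 215 [290.6 161.1] seen [290.4 160. ]
scene knob top 218 [290.6 160.3] seen [290.4 160. ]
scene knob top 221 [290.6 159.4] seen [290.4 160. ]
weight back/front 170 [290.9 174.1] front [290.9 174.1]
weight back/front 173 [290.9 173.2] front [290.9 173.2]
weight back/front 176 [290.9 172.4] front [290.9 172.4]
```

```bash
python3 -c "
from h import *
to(465,374.7,183,0)"
```

```text
shift [ 0.0301 -0.0056  0.0028] turn [0.003 0.009 0.004] | eef [435.  369.  186.1] rot [3.138 0.009 0.004] F [ 0.5 -0.1 -2.9] q [0.7  0.31 1.78 0.   1.05 2.26] t 8.25 open 0.692
```

```bash
python3 -m crank '[[0.015,-0.0056,0.003,0.003,0.009,0.004,0.6],[0.03,-0.0056,0.003,0.003,0.009,0.004,0.6],[0.03,-0.0056,0.003,0.003,0.009,0.004,0.6],[0.03,-0.0056,0.003,0.003,0.009,0.004,0.6],[0.03,-0.0056,0.003,0.003,0.009,0.004,0.6]]'; python3 -c "
from h import *
to(527,374.7,183,0)"
```

```text
clock: 8.75
eef_pos: [464.5, 375.5, 182.5]
tcp_rot: [3.141, 0.001, 0.001]
contact_force: [-0.1, 0.3, -1.8]
opening: 0.687
grasp_force: 66.8
shift [ 0.0625  0.0009 -0.0006] turn [0.001 0.001 0.001] | eef [464.5 375.5 182.5] rot [3.141e+00 1.000e-03 1.000e-03] F [-0.1  0.3 -1.8] q [0.68 0.35 1.73 0.   1.06 2.25] t 8.75 open 0.687
```

Slot approaches the neck at shift ≈ 31 mm; go gently.

```bash
python3 -m crank '[[0.01,0.001,-0.001,0.001,0.001,0,0.6],[0.02,0.001,-0.001,0.001,0.001,0,0.6],[0.028,0.001,-0.001,0.001,0.001,0,0.6],[0.034,0.001,-0.001,0.001,0.001,0,0.6],[0.036,0.001,-0.001,0.001,0.001,0,0.6]]'; python3 -m crank '[[0.003,0,0,0,0,0,0.6],[0.006,0,0,0,0,0,0.6],[0.009,0,0,0,0,0,0.6]]'; python3 -c "
from h import *
to(527,374.7,183,0)"
```

```text
clock: 9.25
eef_pos: [501.4, 374.8, 183.6]
tcp_rot: [-3.141, -0.001, 0.001]
contact_force: [-0.5, -0.2, -2.1]
opening: 0.693
grasp_force: 66.8
clock: 9.55
eef_pos: [509.6, 374.9, 183.7]
tcp_rot: [-3.141, -0.001, 0.002]
contact_force: [-0.2, 0.2, -2.8]
opening: 0.692
grasp_force: 66.8
shift [0.0174 0.0003 0.0007] turn [-0.001 -0.001  0.002] | eef [509.6 374.9 183.7] rot [-3.141e+00 -1.000e-03  2.000e-03] F [-0.2  0.2 -2.8] q [0.63 0.4  1.65 0.   1.08 2.2 ] t 9.55 open 0.692
```

Free entry, no contact. Going the rest of the way.

```bash
python3 -m crank '[[0.005,0,0.0005,0,0,0,0.6],[0.01,0,0.0005,0,0,0,0.6],[0.014,0,0.0005,0,0,0,0.6],[0.0172,0,0.0005,0,0,0,0.6],[0.0172,0,0.0005,0,0,0,0.6]]'
python3 - <<'E'
from h import *
to(527,374.7,183,0)
f=cams.grab_frame("wrist")
im=np.zeros((600,800,3),np.uint8);im[:600,:800]=crop(f["image"],217,150,200,150,4)
cv2.imwrite("pics/w5.png",im)
E
```

```text
clock: 10.05
eef_pos: [527.2, 374.9, 183.2]
tcp_rot: [-3.141, -0.001, 0.002]
contact_force: [0.3, 0.5, -2.7]
opening: 0.689
grasp_force: 66.8
shift [-0.0002  0.0002  0.0002] turn [-0.001 -0.001  0.002] | eef [527.2 374.9 183.2] rot [-3.141e+00 -1.000e-03  2.000e-03] F [ 0.3  0.5 -2.7] q [0.62 0.42 1.62 0.   1.09 2.18] t 10.05 open 0.689
```

```bash
for i in 1; do :; done; python3 -m crank '[[0,0,0,0,0,-0.13,0.6],[0,0,0,0,0,-0.27,0.6],[0,0,0,0,0,-0.4,0.6],[0,0,0,0,0,-0.54,0.6],[0,0,0,0,0,-0.67,0.6]]'; python3 -m crank '[[0,0,0,0,0,-0.13,0.6],[0,0,0,0,0,-0.27,0.6],[0,0,0,0,0,-0.4,0.6],[0,0,0,0,0,-0.54,0.6],[0,0,0,0,0,-0.67,0.6]]'; python3 -c "
from h import *
to(527,374.7,183,4.01)"
```

```text
clock: 10.6
eef_pos: [526.5, 374.9, 183.2]
tcp_rot: [-3.141, -0.001, 0.678]
contact_force: [-0.8, -0.2, -3.2]
opening: 0.688
grasp_force: 66.8
clock: 11.1
eef_pos: [526.5, 374.9, 183.2]
tcp_rot: [3.141, -0.001, 1.348]
contact_force: [-0.7, 0.0, -3.2]
opening: 0.688
grasp_force: 66.8
shift [-0.0001  0.0005  0.0002] turn [ 1.000e-03  0.000e+00 -2.662e+00] | eef [526.5 374.9 183.2] rot [ 3.141e+00 -1.000e-03  1.348e+00] F [-0.7  0.  -3.2] q [0.62 0.42 1.62 0.   1.09 0.84] t 11.1 open 0.688
```

```bash
python3 -m crank '[[0,0,0,0,0,-0.13,0.6],[0,0,0,0,0,-0.27,0.6],[0,0,0,0,0,-0.4,0.6],[0,0,0,0,0,-0.54,0.6],[0,0,0,0,0,-0.67,0.6]]'; python3 -m crank '[[0,0,0,0,0,-0.13,0.6],[0,0,0,0,0,-0.27,0.6],[0,0,0,0,0,-0.4,0.6],[0,0,0,0,0,-0.54,0.6],[0,0,0,0,0,-0.67,0.6]]'; python3 -m crank '[[0,0,0,0,0,-0.13,0.6],[0,0,0,0,0,-0.27,0.6],[0,0,0,0,0,-0.4,0.6],[0,0,0,0,0,-0.54,0.6],[0,0,0,0,0,-0.67,0.6]]'; python3 -m crank '[[0,0,0,0,0,-0.13,0.6],[0,0,0,0,0,-0.27,0.6],[0,0,0,0,0,-0.4,0.6],[0,0,0,0,0,-0.54,0.6],[0,0,0,0,0,-0.65,0.6]]'
python3 - <<'E'
from h import *
to(527.3,374,183,4.01)
s=r.sense();M=rot(s["tcp_rot"]);print("bore now",s["eef_pos"]+M@[0.2,0.7,-5.4],"TCP for bore on axis",np.array([527.3,374.])-(M@[.2,.7,0])[:2])
E
```

```text
clock: 11.6
eef_pos: [526.5, 374.9, 183.2]
tcp_rot: [3.141, -0.0, 2.018]
contact_force: [1.0, -0.5, -2.1]
opening: 0.69
grasp_force: 66.8
clock: 12.1
eef_pos: [526.5, 375.0, 183.3]
tcp_rot: [3.141, 0.0, 2.688]
contact_force: [-0.2, 0.0, -3.5]
opening: 0.69
grasp_force: 66.8
clock: 12.6
eef_pos: [526.5, 374.9, 183.2]
tcp_rot: [3.141, 0.001, -2.926]
contact_force: [-0.4, 1.0, -2.1]
opening: 0.691
grasp_force: 66.8
clock: 13.1
eef_pos: [526.5, 374.9, 183.2]
tcp_rot: [3.142, 0.001, -2.276]
contact_force: [-0.5, 0.6, -3.1]
opening: 0.688
grasp_force: 66.8
shift [ 0.0002 -0.0012  0.0002] turn [ 0.     0.001 -0.003] | eef [526.5 374.9 183.2] rot [ 3.142e+00  1.000e-03 -2.276e+00] F [-0.5  0.6 -3.1] q [ 0.62  0.42  1.62  0.    1.09 -1.82] t 13.1 open 0.688
bore now [525.83931012 375.19885717 188.6127999 ] TCP for bore on axis [527.96275031 373.69873267]
```

```bash
python3 -m crank '[[0,-0.0017,0.002,0,0,0,0.6],[0,-0.0017,0.004,0,0,0,0.6],[0,-0.0017,0.006,0,0,0,0.6],[0,-0.0017,0.008,0,0,0,0.6],[0,-0.0017,0.008,0,0,0,0.6]]'; python3 -m crank '[[0,0,0.0015,0,0,0,0.6],[0,0,0.003,0,0,0,0.6],[0,0,0.0045,0,0,0,0.6],[0,0,0.0045,0,0,0,0.6]]'; python3 -m crank '[[0,0,0.001,0,0,0,0.6],[0,0,0.002,0,0,0,0.6],[0,0,0.003,0,0,0,0.6],[0,0,0.003,0,0,0,0.6]]'
```

```text
clock: 13.6
eef_pos: [527.7, 373.7, 174.8]
tcp_rot: [3.141, 0.0, -2.282]
contact_force: [-0.7, -0.7, -2.1]
opening: 0.689
grasp_force: 66.9
clock: 14.0
eef_pos: [527.7, 373.8, 170.5]
tcp_rot: [3.141, 0.001, -2.282]
contact_force: [-1.7, -0.2, -0.1]
opening: 0.689
grasp_force: 67.0
clock: 14.4
eef_pos: [527.9, 373.7, 167.5]
tcp_rot: [3.142, 0.001, -2.281]
contact_force: [-4.2, -0.6, -0.9]
opening: 0.689
grasp_force: 66.9
```

```bash
python3 -m crank '[[0.0006,0.0008,0.001,0,0,0,0.6],[0.0006,0.0008,0.002,0,0,0,0.6],[0.0006,0.0008,0.002,0,0,0,0.6]]'; python3 -m crank '[[0,0,0.001,0,0,0,0.6],[0,0,0.002,0,0,0,0.6],[0,0,0.002,0,0,0,0.6]]'
```

```text
clock: 14.7
eef_pos: [527.5, 373.8, 165.9]
tcp_rot: [-3.141, 0.002, -2.281]
contact_force: [-0.5, -2.3, 3.3]
opening: 0.687
grasp_force: 67.4
clock: 15.0
eef_pos: [526.9, 373.9, 163.2]
tcp_rot: [3.141, 0.001, -2.281]
contact_force: [-1.7, -0.6, -1.0]
opening: 0.692
grasp_force: 67.0
```

```bash
python3 -m crank '[[0,0,0.001,0,0,0,0.6],[0,0,0.002,0,0,0,0.6],[0,0,0.002,0,0,0,0.6]]'; python3 -m crank '[[0,0,0.001,0,0,0,0.6],[0,0,0.002,0,0,0,0.6],[0,0,0.002,0,0,0,0.6]]'
```

```text
clock: 15.3
eef_pos: [526.9, 373.8, 161.6]
tcp_rot: [3.141, 0.001, -2.281]
contact_force: [-3.7, -1.1, 1.2]
opening: 0.691
grasp_force: 67.2
clock: 15.6
eef_pos: [526.9, 373.9, 159.8]
tcp_rot: [3.141, 0.001, -2.281]
contact_force: [-4.5, -1.9, 3.0]
opening: 0.69
grasp_force: 67.5
```

```bash
python3 -m crank '[[0.0006,0.0008,0.001,0,0,0,0.6],[0.0006,0.0008,0.002,0,0,0,0.6],[0.0006,0.0008,0.003,0,0,0,0.6],[0.0006,0.0008,0.003,0,0,0,0.6]]'; python3 -m crank '[[0,0,0.001,0,0,0,0.6],[0,0,0.002,0,0,0,0.6],[0,0,0.002,0,0,0,0.6]]'
```

```text
clock: 16.0
eef_pos: [526.9, 373.9, 157.5]
tcp_rot: [-3.14, 0.002, -2.281]
contact_force: [-1.6, -4.3, 8.3]
opening: 0.688
grasp_force: 67.9
clock: 16.3
eef_pos: [526.9, 374.0, 155.8]
tcp_rot: [-3.14, 0.003, -2.281]
contact_force: [-1.6, -4.8, 11.4]
opening: 0.691
grasp_force: 68.2
```

```bash
python3 -m crank '[[0,0,-0.002,0,0,0,0.6],[0,0,-0.004,0,0,0,0.6],[0,0,-0.006,0,0,0,0.6],[0,0,-0.006,0,0,0,0.6]]';  python3 -m crank '[[0,0,0,0,0,0,0.3],[0,0,0,0,0,0,0.1],[0,0,0,0,0,0,0.0],[0,0,0,0,0,0,0.0],[0,0,0,0,0,0,0]]'; python3 -m crank '[[0,0,-0.01,0,0,0,0],[0,0,-0.05,0,0,0,0],[0,0,-0.1,0,0,0,0],[0,0,-0.13,0,0,0,0],[0,0,-0.13,0,0,0,0]]'
python3 - <<'E'
from h import *
f=cams.grab_frame("wrist");sc=cams.grab_frame("scene")
s=r.sense();print(s["eef_pos"],s["contact_force"])
import pickle;pickle.dump((f,s,sc),open("w6.pkl","wb"))
p=proj(f,[527.3,374,183],True).astype(int);print(p)
A=crop(f["image"],p[0]-50,max(p[1]-50,0),100,100,4);B=crop(sc["image"],265,140,50,50,8)
im=np.zeros((400,800,3),np.uint8);im[:,:400]=A;im[:,400:]=B
cv2.imwrite("pics/end.png",im)
E
```

```text
clock: 16.7
eef_pos: [526.7, 374.1, 161.0]
tcp_rot: [-3.141, 0.002, -2.281]
contact_force: [1.0, -1.9, 1.9]
opening: 0.688
grasp_force: 67.3
clock: 17.2
eef_pos: [526.0, 374.1, 160.5]
tcp_rot: [3.141, 0.001, -2.281]
contact_force: [-0.5, 0.6, -0.2]
opening: 1.003
grasp_force: 0.0
clock: 17.7
eef_pos: [528.1, 375.4, 297.2]
tcp_rot: [-3.139, 0.01, -2.281]
contact_force: [0.2, 0.5, 0.5]
opening: 1.003
grasp_force: 0.0
[526.20966401 374.07089915 292.01038742] [-0.3539297  -0.54636662 -0.22715668]
[318 186]
```

View pics/end.png

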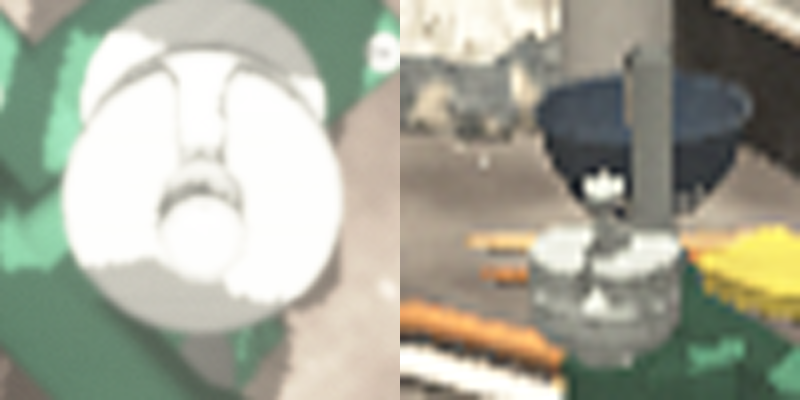

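The wrist panel shows the upper weight centred near (203,192), slot straight up and solid metal under it. In the scene panel the two weights look stacked. I'll check the rim edges by projection.

Run:
```python
from h import *
import pickle
f,s,sc=pickle.load(open("w6.pkl","rb"))
p=proj(f,[527.3,374,183],True).astype(int)
u=np.array([np.cos(-2.281),np.sin(-2.281)])
c=np.array([527.3,374.])
for p0 in (11,):
  for n,z in [("top",194-p0),("mid",178-p0),("bot",162-p0),("top+6",200-p0)]:
    e=[]
    for a in np.linspace(0,2*np.pi,72):
        q=proj(f,[*(c+31*np.array([np.cos(a),np.sin(a)])),z],True);e.append([(q[0]-p[0]+50)*4,(q[1]-(p[1]-50))*4])
    e=np.array(e);print(n,"x",e[:,0].min().round(),e[:,0].max().round(),"y",e[:,1].min().round(),e[:,1].max().round())
for z in (183,167,151,210.5): print(z,((proj(sc,[527.3,374,z])-[265,140])*8+[400,0]).round())
print(f["position"],rot(f["orientation"])[:,2])
```

```text
top x 60.0 340.0 y 63.0 332.0
mid x 68.0 333.0 y 51.0 307.0
bot x 74.0 326.0 y 40.0 284.0
top+6 x 57.0 343.0 y 68.0 342.0
183 [605. 241.]
167 [606. 278.]
151 [607. 314.]
210.5 [604. 178.]
[477.37670174 316.40293444 445.53585748] [ 0.20306773  0.23189108 -0.95130964]
```

```bash
python3 -m crank '[[0,0,0,0,0,0,0],[0,0,0,0,0,0,0],[0,0,0,0,0,0,0],[0,0,0,0,0,0,0]]' && python3 -c "
from rig import sign_off
print(sign_off())"
```

```text
clock: 18.2
eef_pos: [525.8, 373.7, 289.9]
tcp_rot: [3.141, -0.0, -2.281]
contact_force: [-1.2, -0.5, -0.0]
opening: 0.996
grasp_force: 0.0
the job is handed in; nothing more can be done
None
```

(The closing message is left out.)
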